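Stand the cap-press form on its foot

TASK

The cap press's lower form, an aluminium casting, has been left lying on its back on the grey silicone pad. Tip it up onto its flat foot, easing it down rather than letting it drop, so that it stands by itself with the whole foot on the pad; then press down on the front of its crown with a fingertip, take the fingertip off, and press down on the back of the crown, to feel that it does not rock. Leave the other things on the bench where they are.

Things in the scene. Friction and masses are not known exactly. Their poses are not given: they have to be found in the camera images.
- cap_form: Form: aluminium casting, 0.65-0.92 kg, a C from the side. Own axes: x front, y across, z up when standing; origin: centre of the foot's underside. mm: flat slotted foot x -50..50, y -60..60, z 0..14; back web x -50..-22, y -16..16 (ribs to y +-40), up to z 62; arched crown x -50..55, y -75..75, top z 94 at y 0, 68 at the sides. Starts lying on its back: x points up, -z level.
- gap_mouth (a point): Middle of the mouth of the form's gap, at x 50, y 0, z 38 in its axes. The gap is 48 mm wide, between the foot's inner face (z 14) and the arm under the crown (z 62, 32 mm wide); it is 72 mm deep, down to the web, and open at front and sides. At the start it opens upward, the foot upright on one side (its end 108 mm above the bench), the crown on the other (113 mm).
- rear_edge (a point): Middle of the rear edge of the foot's underside (x -50, y 0, z 0 in the form's axes); on the pad at the start. The form tips about this edge, towards the side its underside (own -z) faces. 3 to 6 N on the foot's inner face, 70 mm or more above the pad, tips it without slipping.
- mass_centre (a point): Centre of mass of the form (about x -5, y 0, z 46 mm in its axes). Tipped by about 45 degrees it comes over the rear edge; from there the form would fall onto its foot by itself, with a bang, unless something held in the gap, such as the finger that pushed, holds back the front end of the arm and crown.
- crown_front: Front third of the dark rubber skin (4 mm) on the crown, to be pressed first: x 20..55, y -75..75 mm in the form's axes, arched across y with radius 120, highest along y 0 at z 94. It is fixed to the form and has the form's origin and axes.
- crown_back: Back third of the crown's dark skin, to be pressed second: x -50..-15, y -75..75 mm in the form's axes, highest along y 0 at z 94. It is fixed to the form and has the form's origin and axes.
- pad: Grey silicone pad fixed on the bench, 380 x 380 mm, 8 mm thick, grippy. Origin: centre of its underside (on the bench top); x and y along its sides, z up.
- mug: Bystander: white mug with blue handle, 82 mm across, 95 mm tall, standing at the left. Origin: centre of its underside.
- hex_key: Bystander: T-handled hex key lying at the left, 160 mm long, handle 80 mm. Origin: near its middle, on the bench.
- tape_roll: Bystander: flat-lying roll of brown tape at the right, 100 mm across, 20 mm high. Origin: centre of its underside.
- mug_carton: Bystander: cardboard mug carton at the right, 105 x 105 x 110 mm. Origin: centre of its underside.

How it is judged:
By the outcome, as a careful person would: the job done as asked, in the order asked, and still so for the second after the job is handed in, with the robot touching nothing.
It also fails if it takes over 58 s, if anything falls off the work surface, if the arm or the gripper's body presses on something with over 40 N, if the wrist force passes 120 N, or if a joint passes its speed limit or range.

ROBOT

A 7-joint arm with a two-finger parallel gripper is mounted at the origin on the work surface. World frame = base frame: x ahead of the robot, y to its left, z up, the work surface at z = 0. Lengths are in m, angles in rad, forces in N, time in s.
With the tool pointing down it reaches from about 0.425 to 0.875 m from the base axis. Payload 4.7 kg.
Tool frame: the origin (TCP) lies at the very end of the fingers, on their centre line; the grasp point (between the pads) lies 19 mm behind it; x points along the fingers, y is the direction in which the jaws open and shut, and the axes are right-handed (so a half turn about x gives the same grasp; the last joint's range is limited). The gripper opens to 87 mm and grips with 3 to 60 N. Pads are 19 mm wide; open, the fingers measure 117 mm over their backs; the gripper's body (75 mm by 190 mm) begins 51 mm behind the grasp point.
Start: joints at [-1.323, 0.321, -0.07, 1.45, 0.023, 1.371, -0.057], TCP at [0.151, 0.632, 0.223] pointing down, gripper open.
Joint ranges: [-2.86, 2.86], [-0.3, 2.09], [-1.38, 1.24], [0.06, 2.45], [-1.56, 4.7], [0.09, 2.05], [-2.69, 2.69]. Speed limits (rad/s): [2.57, 2.57, 3.14, 3.14, 3.14, 3.14, 3.14].

INTERFACE

Orientations are given as a rotation vector (axis times angle).
In Python, from bench import ctrl gives the robot as it stands.
- The arm moves only by the tool step_arm, never from a script. Its argument "increments" is one flat list of numbers, 6 for each row, row after row: the shift along the tool's x, y, z in cm, then the turn, a rotation vector about the tool's x, y, z in rad. In form: [tx, ty, tz, ax, ay, az, tx, ty, tz, ax, ay, az, ...]. A call has 1 to 12 rows; each row shifts and turns the commanded pose from where the row before left it, along the tool's axes as they then stand; what a row does not reach is not made up. A row lasts 1/8 s, in which the tool goes at most 62.5 mm and 10.7 degrees, less where a joint would pass 70% of its speed; a pose out of reach is approached as far as the arm can. A call with a gripper value outside its range is refused whole. "fingers" is the opening in per cent of the stroke, from 0 (shut) to 100 (fully open), set as the call begins (left out, the last holds). The fingers move at their own pace and stop on an object; "force" is the grip in N (left out, the last holds). Time passes only in rows, so rows that do not move let the fingers close. It gives the time, the measured TCP pose, the force and the opening at its end, in the units of the state.
- ctrl.get_state(): the state, without advancing time (a new reading comes with each control period).
- ctrl.get_image(name): name is "scene" or "top" or "wrist"; returns the picture (480x640x3 uint8, red, green, blue); there is no depth.
- ctrl.camera_params(name): a dict with "vertical_fov" (degrees; the focal length in pixels is half the picture's height over the tangent of half this angle, whatever the lens; pixels are square), "cx", "cy" (the principal point, pixels), "k1" (the pictures are not rectified: a ray, as slopes to the right and down, at radius r is drawn at 1 + k1 r^2 times it, then the intrinsics apply), "R" (3x3) and "t" (3): a world point X has camera coordinates R X + t. Camera axes: x right, y down, z forward; pixel columns grow to the right and rows downward; lengths in m; the calibration is good to about 2 mm. A picture is of the moment at which its call begins: read the wrist's pose just before it. camera_params takes no time and is no camera call; for the wrist camera it gives the pose at the moment of the call.
- ctrl.close_job(): hands the job in, once; it reports no verdict.
Trained networks look in the newest picture that a camera, given by its name, has taken for a name from the list of things; names that differ only in an ending like _2 or _b are one class to them, and where a whole thing is asked for, a point or a joint stands for the part that bears it (a point fixed in the world has none). Each returns a list of dicts, best first, with "score" (0 to 1); they miss things now and then, are a little off and sometimes report something else, mostly with a low value. They report only what shows in the picture. A call takes as long as a camera call.
- ctrl.search_frame(camera, name): "xyz" ([x, y, z] in m, in the coordinates of the camera as it stood for that picture, good to about 4 mm: the middle of the surface that is visible of it).
- ctrl.silhouettes(camera, name): "pixels" (480x640 bool, what is visible of it).
- ctrl.spot_point(camera, name): "xyz" ([x, y, z] in m, in the coordinates of the camera as it stood for that picture, good to about 4 mm: a listed point, or the origin of a listed thing).
The state is a dict: "time": time; "joint_positions": joint angles; "qd": joint speeds; "joint_torque": joint torques, N m; "position": TCP position; "tool_rot": TCP orientation; "ft_force": force on the tool from outside, world axes, zero at the start; "torque": the same for the moment, N m; "grip_width": opening from 0.0 (shut) to 1.0 (fully open).
Only numpy, scipy, OpenCV 4.12 (cv2) and the standard library are available. Lean on these libraries where they do the work, as an engineer would, in place of code of your own. Each camera call takes 0.05 s, during which the arm holds its last target.

## Working session

There is one attempt and no reset: what is moved stays moved. The work goes in short steps, Python scripts to look and compute and a tool call to move; the robot and the scene stay as the last step left them, time stands still between calls to the robot, and variables do not carry over. Pictures are saved under pics/ and viewed, and the job is handed in when it is done.

Besides the shell and the picture viewer there is one more tool, called after "Request:" as name(argument=value, ...), one argument or row to a line, values as JSON. step_arm: Moves the arm, as the interface text tells. Its arguments: {"type":"object","properties":{"increments":{"type":"array","items":{"type":"number"}},"fingers":{"type":"number"},"force":{"type":"number"}},"required":["increments"]}

```bash
mkdir -p pics; ls
cat > h.py <<'E'
import numpy as np, cv2
from scipy.spatial.transform import Rotation as R
from bench import ctrl
np.set_printoptions(precision=4,suppress=True)
def snap(n,f):
    p=ctrl.camera_params(n); im=ctrl.get_image(n); cv2.imwrite('pics/'+f,im[:,:,::-1]); return p,im
def w(p,x): return np.array(p['R']).T@(np.array(x)-np.array(p['t']))
def proj(p,X):
    c=np.array(p['R'])@np.array(X)+np.array(p['t']); f=240/np.tan(np.radians(p['vertical_fov'])/2)
    s=c[:2]/c[2]; s=s*(1+p['k1']*(s@s)); return s*f+[p['cx'],p['cy']]
E
python3 - <<'E'
from h import *
s=ctrl.get_state(); print(s)
for n in ['scene','top']:
    p,im=snap(n,n+'0.png'); print(n,p)
    for k in ['cap_form','gap_mouth','rear_edge','mass_centre','pad','crown_front']:
        print(k,[(round(d['score'],2),w(p,d['xyz'])) for d in ctrl.spot_point(n,k)[:2]])
E
```

```text
pics
{'time': 0.0, 'joint_positions': array([-1.3229,  0.3218, -0.0701,  1.4517,  0.0226,  1.3708, -0.0569]), 'qd': array([ 0.0007, -0.0004, -0.0023,  0.0014, -0.0002,  0.0007, -0.0012]), 'joint_torque': array([ -0.0008, -49.1291,  -0.4044, -31.2534,  -0.0638,   0.0436,
         0.0002]), 'position': array([0.1505, 0.6317, 0.2214]), 'tool_rot': array([ 0.182 ,  1.5631, -0.185 ]), 'ft_force': array([0.5461, 0.2535, 0.7574]), 'torque': array([-0.0105,  0.0148, -0.0275]), 'grip_width': 0.9967321129587968}
scene {'vertical_fov': 52.44975232230879, 'cx': 321.543987151531, 'cy': 240.8542981390421, 'k1': -0.03505608599372977, 'R': array([[ 0.8367,  0.5476,  0.0098],
       [ 0.4665, -0.703 , -0.5368],
       [-0.2871,  0.4537, -0.8436]]), 't': array([-0.4489, -0.2097,  1.4836])}
cap_form []
gap_mouth [(0.92, array([0.5298, 0.005 , 0.108 ])), (0.6, array([0.5352, 0.0077, 0.0525]))]
rear_edge [(0.93, array([ 0.5253, -0.0354,  0.0076]))]
mass_centre [(0.7, array([0.5356, 0.0081, 0.0505]))]
pad [(0.79, array([ 0.5527, -0.0258,  0.0018]))]
crown_front []
top {'vertical_fov': 51.35375233758752, 'cx': 319.9941201390762, 'cy': 235.6346635337951, 'k1': -0.06777747769968297, 'R': array([[-0.0049, -1.    ,  0.0001],
       [-0.9884,  0.0048, -0.152 ],
       [ 0.152 , -0.0009, -0.9884]]), 't': array([-0.0085,  0.5415,  1.1397])}
cap_form [(0.83, array([ 0.5393, -0.0364,  0.0584])), (0.67, array([0.5352, 0.0134, 0.053 ]))]
gap_mouth [(0.64, array([0.5342, 0.0051, 0.1024]))]
rear_edge [(0.56, array([ 0.5315, -0.0355,  0.008 ]))]
mass_centre [(0.62, array([0.5342, 0.0102, 0.0504]))]
pad [(0.86, array([ 0.5565, -0.0244,  0.0013]))]
crown_front []
```

View pics/scene0.png

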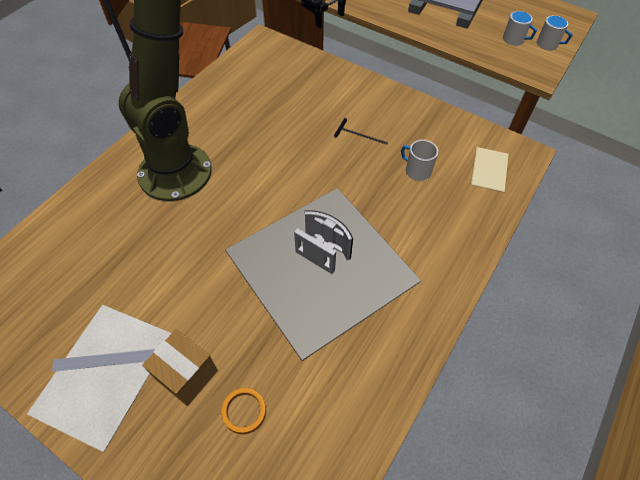

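View pics/top0.png

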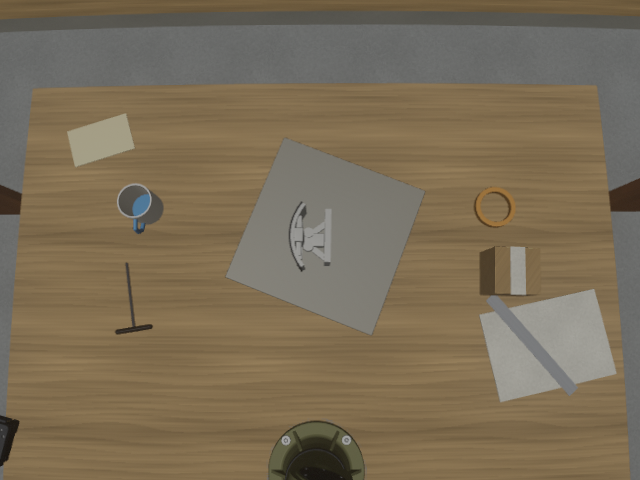

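```bash
cat >> h.py <<'E'
def boxes():
    B=[((-50,50),(-60,60),(0,14)),((-50,-22),(-16,16),(0,62)),((-50,55),(-16,16),(62,90))]
    P=[np.array([[x,y,z] for x in b[0] for y in b[1] for z in b[2]],float) for b in B]
    ys=np.linspace(-75,75,13)
    for a,b in zip(ys[:-1],ys[1:]):
        P.append(np.array([[x,y,np.sqrt(120**2-y*y)-26-t] for x in(-50,55) for y in(a,b) for t in(0,8)]))
    return [p/1000 for p in P]
def render(p,Rm,t):
    m=np.zeros((480,640),np.uint8)
    for P in boxes():
        q=np.array([proj(p,Rm@x+t) for x in P])
        cv2.fillConvexPoly(m,cv2.convexHull((q*16).round().astype(np.int32)),1,shift=4)
    return m>0
def formR(yaw,tip): # tip 0 lying,pi/2 standing ; own x up, y=+X, z=+Y
    b=np.array([[0,1,0],[0,0,1],[1,0,0]],float)
    return R.from_euler('z',yaw).as_matrix()@R.from_euler('x',tip).as_matrix()@b
def fit(views,x0,tip=None):
    from scipy.optimize import minimize
    def c(v):
        yaw,ex,ey=v[:3]*np.array([.1,.01,.01]); tp=tip if tip is not None else v[3]*.1
        Rm=formR(yaw,tp); t=np.array([ex,ey,.008])-Rm@np.array([-.05,0,0])
        s=0
        for p,m in views:
            r=render(p,Rm,t); s+=1-(r&m).sum()/(r|m).sum()
        return s
    r=minimize(c,x0,method='Nelder-Mead',options=dict(initial_simplex=np.vstack([x0]+[np.array(x0)+.5*e for e in np.eye(len(x0))])))
    return r.x*np.array([.1,.01,.01,.1][:len(x0)]),r.fun
E
python3 - <<'E'
from h import *
V=[]
for n in ['scene','top']:
    p=ctrl.camera_params(n); ctrl.get_image(n); d=ctrl.silhouettes(n,'cap_form')
    print(n,[(x['score'],x['pixels'].sum()) for x in d]); 
    if d: V.append((p,d[0]['pixels']))
for k in [V]+[[v] for v in V]: print(fit(k,[0,53,-3.6],0.))
s=ctrl.get_state(); print(R.from_rotvec(s['tool_rot']).as_matrix(), s['time'])
E
python3 -c "
import cv2
a=cv2.imread('pics/top0.png')[180:300,260:370]; cv2.imwrite('pics/c1.png',cv2.resize(a,None,fx=5,fy=5,interpolation=2))"
```

```text
scene [(0.89, np.int64(2372))]
top [(0.67, np.int64(1726)), (0.2, np.int64(2977))]
(array([-0.0091,  0.532 , -0.0346]), np.float64(0.3719287076381239))
(array([-0.0319,  0.5303, -0.0347]), np.float64(0.09392265193370164))
(array([-0.0152,  0.5323, -0.0342]), np.float64(0.2703886152162014))
[[ 0.0001  0.2317  0.9728]
 [ 0.0001  0.9728 -0.2317]
 [-1.      0.0001  0.0001]] 0.9
```

View pics/c1.png

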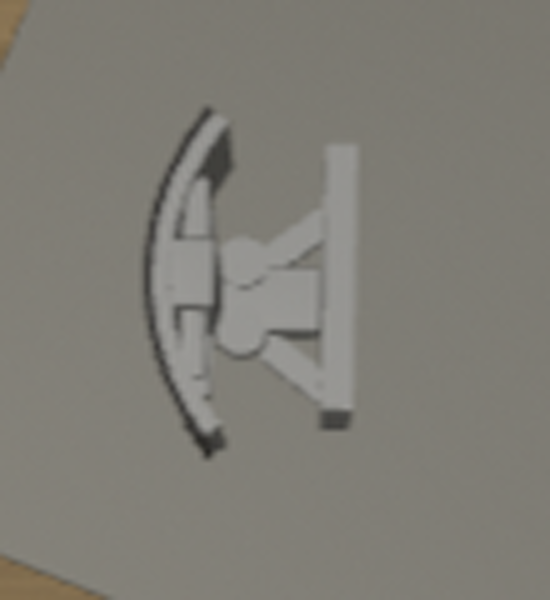

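Request:
step_arm(
  increments=[0, 0, 0, -0.15, 0, 0, 0, 0, 0, -0.064, 0, 0, 0, -4.8, 3.0, 0, 0, 0, 0, -4.8, 3.0, 0, 0, 0, 0, -4.8, 3.0, 0, 0, 0, 0, -4.8, 3.0, 0, 0, 0, 0, -4.8, 3.0, 0, 0, 0, 0, -4.8, 3.0, 0, 0, 0, 0, -4.8, 3.0, 0, 0, 0, 0, -4.8, 3.0, 0, 0, 0, 0, -4.8, 3.0, 0, 0, 0, 0, -4.8, 3.0, 0, 0, 0],
  fingers=16,
  force=5,
)

```text
time: 2.4
position: [0.4419, 0.1449, 0.223]
tool_rot: [0.016, 1.57, -0.015]
ft_force: [1.0, 0.2, 0.8]
grip_width: 0.162
```

Request:
step_arm(
  increments=[0, -5.3, 1.8, 0, 0, 0, 0, -5.3, 1.8, 0, 0, 0, 0, -5.3, 1.8, 0, 0, 0, 0, -5.3, 1.8, 0, 0, 0, 0, -5.3, 1.8, 0, 0, 0, 0, 0, 0, 0, 0, 0.18, 0, 0, 0, 0, 0, 0.18, 0, 0, 0, 0, 0, 0.18, 0, 0, 0, 0, 0, 0.18, 0, 0, 0, 0, 0, 0.18, 0, 0, 0, 0, 0, 0.18, 0, 0, 0, 0, 0, 0.0],
)

```text
time: 3.9
position: [0.5246, -0.122, 0.2182]
tool_rot: [0.861, 1.396, 0.821]
ft_force: [-0.2, 0.1, 0.3]
grip_width: 0.163
```

Run:
```python
from h import *
s=ctrl.get_state(); print(s['joint_positions'],R.from_rotvec(s['tool_rot']).as_matrix(),s['position'],s['time'])
```

```text
[ 0.1886  0.6291  0.6688  1.5782 -1.0278  1.9967  2.5288] [[ 0.0173  0.0186  0.9997]
 [ 0.8824  0.4698 -0.024 ]
 [-0.4701  0.8826 -0.0083]] [ 0.5246 -0.122   0.2182] 3.9
```

Request:
step_arm(
  increments=[0, 0, 0, 0, 0, -0.18, 0, 0, 0, 0, 0, -0.18, 0, 0, 0, 0, 0, -0.18, 0, 0, 0, 0, 0, -0.18, 0, 0, 0, 0, 0, -0.18, 0, 0, 0, 0, 0, -0.18, 0, 5, 0.3, 0, 0, 0, 0, 5, 0.3, 0, 0, 0, 2, 2.5, 0.2, 0, 0, 0, 4, 0, 0, 0, 0, 0, 0, 0, 0, 0, 0, 0],
)

```text
time: 5.28
position: [0.5349, 0.0059, 0.1622]
tool_rot: [0.014, 1.572, -0.013]
ft_force: [-0.3, -0.4, 1.4]
grip_width: 0.164
```

Run:
```python
from h import *
s=ctrl.get_state(); print(R.from_rotvec(s['tool_rot']).as_matrix(),s['position'],s['time'],s['ft_force'])
snap('wrist','w1.png')
p,_=snap('scene','s1.png')
for k in ['gap_mouth','rear_edge']: print(k,[(round(d['score'],2),w(p,d['xyz'])) for d in ctrl.spot_point('scene',k)[:2]])
p=ctrl.camera_params('wrist')
for k in ['gap_mouth','rear_edge']: print(k,[(round(d['score'],2),w(p,d['xyz'])) for d in ctrl.spot_point('wrist',k)[:2]])
```

```text
[[-0.001   0.0173  0.9998]
 [ 0.0005  0.9998 -0.0173]
 [-1.      0.0005 -0.001 ]] [0.5349 0.0059 0.1622] 5.275 [-0.2621 -0.3635  1.4437]
gap_mouth [(0.65, array([0.5298, 0.0025, 0.107 ])), (0.5, array([0.533 , 0.008 , 0.0515]))]
rear_edge [(0.66, array([ 0.5292, -0.0365,  0.0077])), (0.23, array([0.5322, 0.0041, 0.107 ]))]
gap_mouth [(0.56, array([0.5383, 0.0034, 0.1101]))]
rear_edge [(0.88, array([ 0.5385, -0.035 ,  0.0081]))]
```

View pics/w1.png

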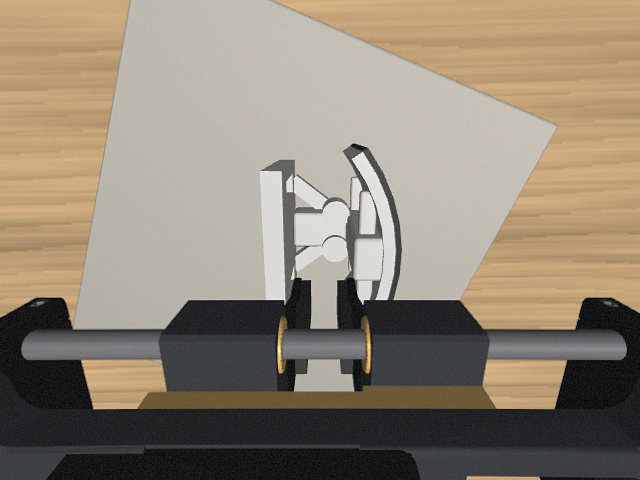

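View pics/s1.png

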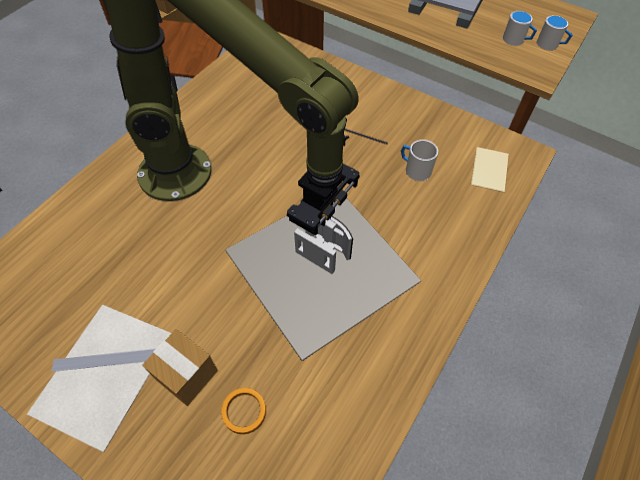

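Request:
step_arm(
  increments=[0, -0.25, -0.2, 0, 0, 0, 2, 0, 0, 0, 0, 0, 2, 0, 0, 0, 0, 0, 2, 0, 0, 0, 0, 0, 2, 0, 0, 0, 0, 0, 0, 0, 0, 0, 0, 0, 0, 0, 0, 0, 0, 0],
  fingers=9,
)

```text
time: 6.45
position: [0.5348, 0.0019, 0.0834]
tool_rot: [0.016, 1.57, -0.016]
ft_force: [0.2, -0.4, 0.2]
grip_width: 0.09
```

Run:
```python
from h import *
s=ctrl.get_state(); print(s['position'],s['time'],s['ft_force'],s['torque'])
snap('wrist','w2.png')
```

```text
[0.5348 0.0019 0.0834] 6.45 [ 0.2381 -0.4131  0.2227] [ 0.0653  0.0568 -0.0121]
```

View pics/w2.png

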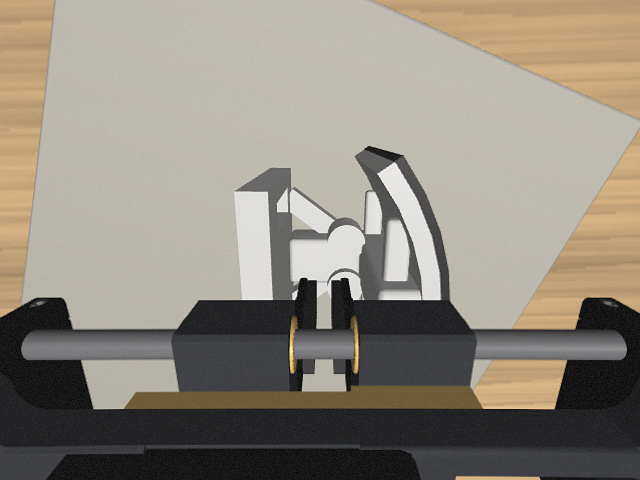

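Request:
step_arm(
  increments=[0, 0, 0, 0, 0, 0, 0, 0, 0, 0, 0, 0, 0, 0, 0, 0, 0, 0, 0, 0, 0, 0, 0, 0],
  fingers=19,
  force=4,
)

```text
time: 7.0
position: [0.5343, 0.0021, 0.0826]
tool_rot: [0.016, 1.571, -0.015]
ft_force: [0.2, 0.4, 0.9]
grip_width: 0.187
```

Run:
```python
from h import *
s=ctrl.get_state(); print(s['position'],s['time'],s['ft_force'],s['torque'])
snap('wrist','w3.png')
```

```text
[0.5343 0.0021 0.0826] 7.0 [0.209  0.4397 0.8526] [ 0.005   0.0141 -0.039 ]
```

View pics/w3.png

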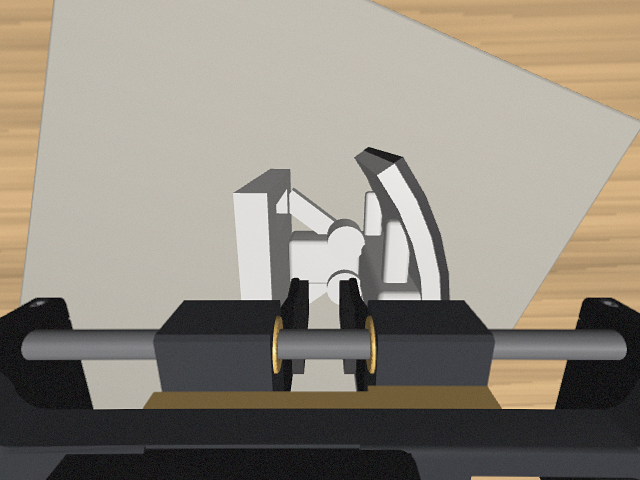

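Request:
step_arm(
  increments=[0, 0, 0, 0, 0, 0, 0, 0, 0, 0, 0, 0, 0, 0, 0, 0, 0, 0, 0, 0, 0, 0, 0, 0],
  fingers=28,
  force=3,
)

```text
time: 7.55
position: [0.5342, 0.0021, 0.0826]
tool_rot: [0.016, 1.571, -0.016]
ft_force: [-0.1, -0.8, -0.3]
grip_width: 0.281
```

Run:
```python
from h import *
s=ctrl.get_state(); print(s['position'],s['time'],s['ft_force'],s['torque'],s['grip_width'])
snap('wrist','w4.png')
```

```text
[0.5342 0.0021 0.0826] 7.55 [-0.0546 -0.8005 -0.2618] [0.0442 0.0176 0.0124] 0.2813867029915248
```

View pics/w4.png

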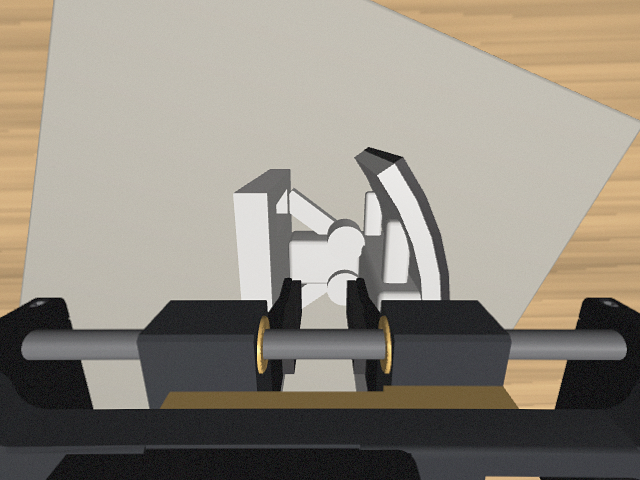

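Request:
step_arm(
  increments=[0, 0, 0, 0, 0, 0, 0, 0, 0, 0, 0, 0, 0, 0, 0, 0, 0, 0, 0, 0, 0, 0, 0, 0],
  fingers=40,
  force=3,
)

```text
time: 8.1
position: [0.5342, 0.0019, 0.0825]
tool_rot: [0.015, 1.571, -0.016]
ft_force: [0.4, -1.1, 0.2]
grip_width: 0.313
```

Run:
```python
from h import *
s=ctrl.get_state(); print(s['position'],s['time'],s['ft_force'],s['torque'],s['grip_width'])
snap('wrist','w5.png')
```

```text
[0.5342 0.0019 0.0825] 8.1 [ 0.408  -1.1459  0.2272] [-0.1577 -0.0638  0.0066] 0.3134449068559646
```

View pics/w5.png

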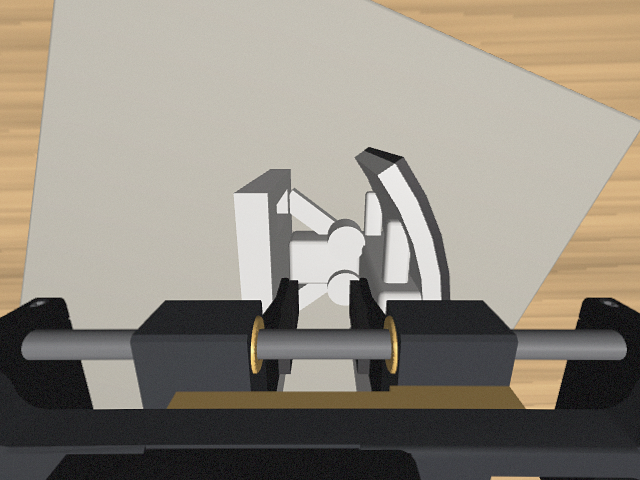

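Request:
step_arm(
  increments=[0, 0, 0, 0, 0, 0, -0.1, -0.23, 0, 0, 0, 0.03, -0.2, -0.45, 0, 0, 0, 0.06, -0.2, -0.45, 0, 0, 0, 0.06, -0.2, -0.45, 0, 0, 0, 0.06, -0.1, -0.23, 0, 0, 0, 0.03, 0, 0, 0, 0, 0, 0],
  fingers=40,
  force=12,
)

```text
time: 9.02
position: [0.534, -0.0151, 0.0894]
tool_rot: [0.206, 1.56, 0.175]
ft_force: [-1.2, 4.6, 4.2]
grip_width: 0.323
```

Run:
```python
from h import *
s=ctrl.get_state(); M=R.from_rotvec(s['tool_rot']).as_matrix();print(s['position'],s['time'],s['ft_force'],s['torque'],s['grip_width'],np.arctan2(M[1,0],-M[2,0]))
p,_=snap('scene','s2.png');d=ctrl.silhouettes('scene','cap_form')
if d: print(d[0]['score'],fit([(p,d[0]['pixels'])],[-.2,53,-3.5,2.4]))
for k in ['gap_mouth','rear_edge']: print(k,[(round(d['score'],2),w(p,d['xyz'])) for d in ctrl.spot_point('scene',k)[:2]])
a=cv2.imread('pics/s2.png')[170:290,260:390]; cv2.imwrite('pics/s2c.png',cv2.resize(a,None,fx=5,fy=5,interpolation=2))
```

```text
[ 0.534  -0.0151  0.0894] 9.025 [-1.1544  4.6197  4.2218] [0.9098 0.246  0.138 ] 0.3226601477702863 0.24313460659632202
0.58 (array([-0.2507,  0.5451, -0.0323,  0.286 ]), np.float64(0.5500910746812386))
gap_mouth [(0.58, array([ 0.5307, -0.0192,  0.112 ])), (0.45, array([ 0.5337, -0.049 ,  0.0593]))]
rear_edge [(0.77, array([ 0.527 , -0.032 ,  0.0041]))]
```

View pics/s2c.png

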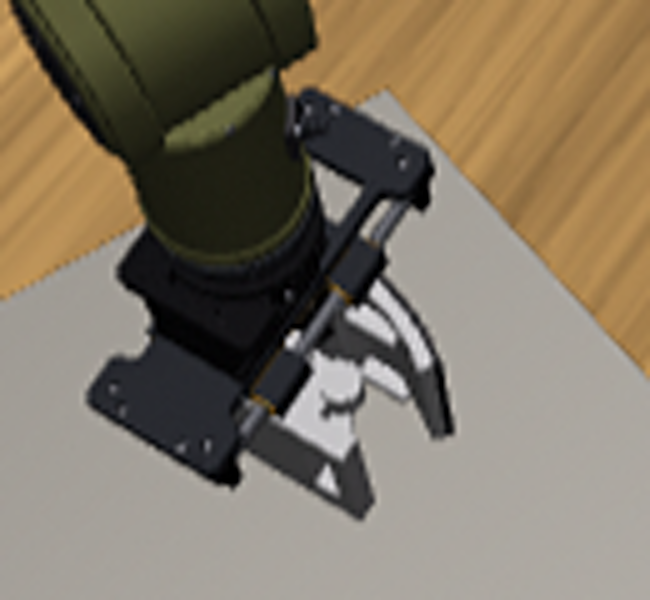

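Request:
step_arm(
  increments=[-0.1, -0.23, 0, 0, 0, 0.03, -0.2, -0.45, 0, 0, 0, 0.06, -0.2, -0.45, 0, 0, 0, 0.06, -0.2, -0.45, 0, 0, 0, 0.06, -0.2, -0.45, 0, 0, 0, 0.06, -0.2, -0.45, 0, 0, 0, 0.06, -0.1, -0.23, 0, 0, 0, 0.03, 0, 0, 0, 0, 0, 0],
)

```text
time: 10.22
position: [0.5333, -0.0465, 0.0904]
tool_rot: [0.486, 1.513, 0.455]
ft_force: [-1.9, 0.6, 8.4]
grip_width: 0.32
```

```bash
cat > chk.py <<'E'
from h import *
import sys
n=sys.argv[1]
s=ctrl.get_state(); M=R.from_rotvec(s['tool_rot']).as_matrix();a=np.arctan2(M[1,0],-M[2,0]);print(s['position'],s['time'],s['ft_force'],s['torque'],s['grip_width'],'tilt',a,s['joint_positions'])
r=np.array([[np.cos(a),-np.sin(a)],[np.sin(a),np.cos(a)]])@[.0364,.0745]; print('arc pred',r+[-.0345,.008])
p,_=snap('scene',n+'.png')
for k in ['gap_mouth','rear_edge']: print(k,[(round(d['score'],2),w(p,d['xyz'])) for d in ctrl.spot_point('scene',k)[:2]])
a=cv2.imread('pics/'+n+'.png')[170:310,250:390]; cv2.imwrite('pics/'+n+'c.png',cv2.resize(a,None,fx=4.2,fy=4.2,interpolation=2))
E
python3 chk.py s3
```

```text
[ 0.5333 -0.0465  0.0904] 10.225 [-1.8516  0.6403  8.4346] [0.5747 0.3542 0.2308] 0.3199493318749481 tilt 0.6009452945385265 [-0.1547  0.4284  0.6751  1.8366 -0.7979  1.3939  2.3897]
arc pred [-0.0466  0.09  ]
gap_mouth [(0.86, array([ 0.5293, -0.0626,  0.1113])), (0.44, array([ 0.5291, -0.038 ,  0.0076]))]
rear_edge [(0.97, array([ 0.5271, -0.0352,  0.0095]))]
```

View pics/s3c.png

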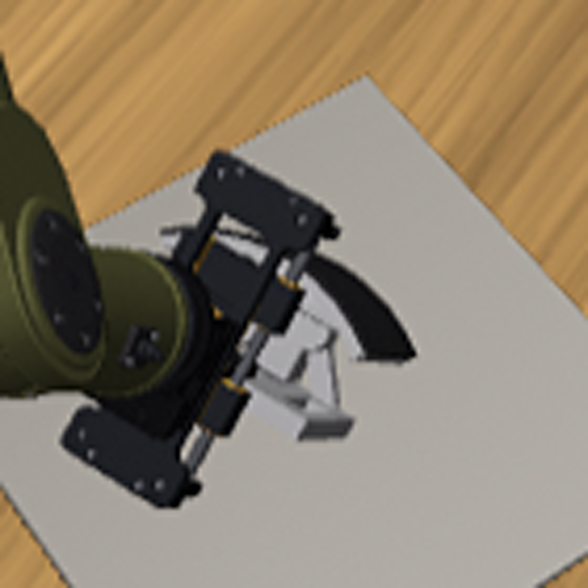

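Request:
step_arm(
  increments=[-0.15, -0.2, 0, 0, 0, 0.03, -0.22, -0.44, 0, 0, 0, 0.06, -0.22, -0.44, 0, 0, 0, 0.06, -0.2, -0.45, 0, 0, 0, 0.06, -0.2, -0.45, 0, 0, 0, 0.06, -0.2, -0.45, 0, 0, 0, 0.06, -0.1, -0.23, 0, 0, 0, 0.03, 0, 0, 0, 0, 0, 0],
)

```text
time: 11.38
position: [0.5326, -0.0754, 0.0807]
tool_rot: [0.763, 1.429, 0.732]
ft_force: [0.4, -2.6, 5.6]
grip_width: 0.321
```

```bash
python3 chk.py s4
```

```text
[ 0.5326 -0.0754  0.0807] 11.375 [ 0.4483 -2.562   5.6027] [-0.1003 -0.0246  0.0897] 0.32093895433186354 tilt 0.9595916327862538 [ 0.1435  0.6758  0.5688  1.7166 -1.002   1.6963  2.624 ]
arc pred [-0.0746  0.0806]
gap_mouth [(0.68, array([ 0.5305, -0.0949,  0.0963]))]
rear_edge [(0.74, array([ 0.5257, -0.096 ,  0.0955])), (0.69, array([ 0.529 , -0.0372,  0.0085]))]
```

View pics/s4c.png

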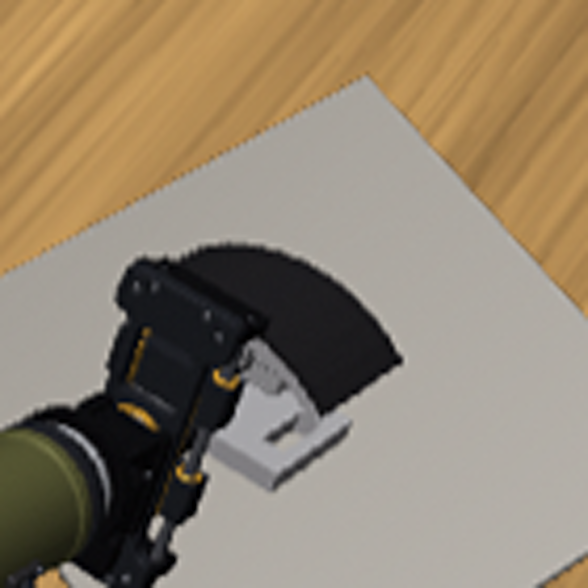

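```bash
cat > pl.py <<'E'
import numpy as np,sys
from scipy.spatial.transform import Rotation as R
P=np.array([-.0350,.008])
def tcp(T,b,a,e=.028):
    C=P+[.062*np.cos(b)-.105*np.sin(b),.062*np.sin(b)+.105*np.cos(b)]
    d=np.array([np.sin(a),-np.cos(a)]); y=np.array([np.cos(a),np.sin(a)])
    return C+e*d-T/2*y
seq=[(.048,.96,.96),(.044,.96,.96),(.040,1.05,.93),(.036,1.15,.87),(.032,1.25,.80),(.028,1.36,.72),(.024,1.46,.66),(.024,1.53,.62),(.024,1.60,.60)]
for s in seq: 
    q=tcp(*s); a=s[2]; lo=q+.07*np.array([-np.sin(a),np.cos(a)])-.095*np.array([np.cos(a),np.sin(a)])
    print(s,q.round(4),'body low z',lo[1].round(3))
def inc(p0,a0,p1,a1):
    d=np.array(p1)-p0; x=np.array([np.sin(a0),-np.cos(a0)]); y=np.array([np.cos(a0),np.sin(a0)])
    return (100*d@x).round(2),(100*d@y).round(2),round(a1-a0,3)
for s,t in zip(seq[:-1],seq[1:]):
    n=3 if t[1]>s[1] else 2
    print(t,[inc(tcp(*(np.array(s)+(np.array(t)-s)*i/n)),s[2]+(t[2]-s[2])*i/n,tcp(*(np.array(s)+(np.array(t)-s)*(i+1)/n)),s[2]+(t[2]-s[2])*(i+1)/n) for i in range(n)])
E
python3 pl.py
```

```text
(0.048, 0.96, 0.96) [-0.0763  0.0833] body low z 0.046
(0.044, 0.96, 0.96) [-0.0751  0.0849] body low z 0.047
(0.04, 1.05, 0.93) [-0.0847  0.0813] body low z 0.047
(0.036, 1.15, 0.87) [-0.0957  0.0757] body low z 0.048
(0.032, 1.25, 0.8) [-0.1062  0.069 ] body low z 0.05
(0.028, 1.36, 0.72) [-0.1168  0.0603] body low z 0.05
(0.024, 1.46, 0.66) [-0.1248  0.0518] body low z 0.049
(0.024, 1.53, 0.62) [-0.1309  0.0445] body low z 0.046
(0.024, 1.6, 0.6) [-0.1359  0.037 ] body low z 0.041
(0.044, 0.96, 0.96) [(np.float64(-0.0), np.float64(0.1), 0.0), (np.float64(0.0), np.float64(0.1), 0.0)]
(0.04, 1.05, 0.93) [(np.float64(-0.2), np.float64(-0.28), -0.01), (np.float64(-0.19), np.float64(-0.29), -0.01), (np.float64(-0.18), np.float64(-0.29), -0.01)]
(0.036, 1.15, 0.87) [(np.float64(-0.2), np.float64(-0.36), -0.02), (np.float64(-0.17), np.float64(-0.37), -0.02), (np.float64(-0.15), np.float64(-0.38), -0.02)]
(0.032, 1.25, 0.8) [(np.float64(-0.14), np.float64(-0.39), -0.023), (np.float64(-0.11), np.float64(-0.4), -0.023), (np.float64(-0.09), np.float64(-0.4), -0.023)]
(0.028, 1.36, 0.72) [(np.float64(-0.07), np.float64(-0.45), -0.027), (np.float64(-0.04), np.float64(-0.45), -0.027), (np.float64(-0.01), np.float64(-0.45), -0.027)]
(0.024, 1.46, 0.66) [(np.float64(0.02), np.float64(-0.39), -0.02), (np.float64(0.05), np.float64(-0.39), -0.02), (np.float64(0.07), np.float64(-0.38), -0.02)]
(0.024, 1.53, 0.62) [(np.float64(0.06), np.float64(-0.31), -0.013), (np.float64(0.07), np.float64(-0.31), -0.013), (np.float64(0.08), np.float64(-0.3), -0.013)]
(0.024, 1.6, 0.6) [(np.float64(0.1), np.float64(-0.28), -0.007), (np.float64(0.11), np.float64(-0.28), -0.007), (np.float64(0.12), np.float64(-0.28), -0.007)]
```

Request:
step_arm(
  increments=[0, 0.1, 0, 0, 0, 0, 0, 0.1, 0, 0, 0, 0, 0, 0, 0, 0, 0, 0],
  fingers=28,
  force=12,
)

```text
time: 11.9
position: [0.5325, -0.0726, 0.0819]
tool_rot: [0.761, 1.43, 0.733]
ft_force: [-0.3, -1.2, -0.6]
grip_width: 0.276
```

Request:
step_arm(
  increments=[-0.2, -0.28, 0, 0, 0, -0.01, -0.19, -0.29, 0, 0, 0, -0.01, -0.18, -0.29, 0, 0, 0, -0.01, 0, 0, 0, 0, 0, 0],
  fingers=23,
)

```text
time: 12.4
position: [0.5324, -0.0827, 0.0785]
tool_rot: [0.739, 1.438, 0.71]
ft_force: [-0.1, 0.6, -1.5]
grip_width: 0.23
```

```bash
python3 chk.py s5
```

```text
[ 0.5324 -0.0827  0.0785] 12.4 [-0.1002  0.6019 -1.4843] [-1.2262  0.1111  0.0402] 0.2298725522751352 tilt 0.929375157932454 [ 0.1366  0.6689  0.5796  1.7138 -0.9861  1.6809  2.6208]
arc pred [-0.0724  0.0817]
gap_mouth [(0.73, array([ 0.5276, -0.1015,  0.0894]))]
rear_edge [(0.84, array([ 0.5285, -0.0365,  0.0048]))]
```

View pics/s5c.png

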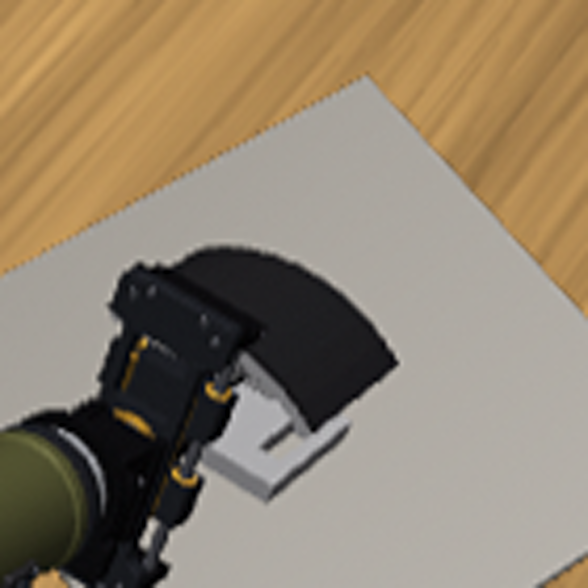

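Request:
step_arm(
  increments=[-0.2, -0.36, 0, 0, 0, -0.02, -0.17, -0.37, 0, 0, 0, -0.02, -0.15, -0.38, 0, 0, 0, -0.02],
  fingers=18,
)

```text
time: 12.92
position: [0.5323, -0.0937, 0.0731]
tool_rot: [0.692, 1.454, 0.663]
ft_force: [-0.5, -0.2, -2.1]
grip_width: 0.178
```

Request:
step_arm(
  increments=[-0.14, -0.39, 0, 0, 0, -0.023, -0.11, -0.4, 0, 0, 0, -0.023, -0.09, -0.4, 0, 0, 0, -0.023, 0, 0, 0, 0, 0, 0],
  fingers=14,
)

```text
time: 13.42
position: [0.5321, -0.1038, 0.0667]
tool_rot: [0.639, 1.471, 0.611]
ft_force: [0.1, -1.8, -1.4]
grip_width: 0.142
```

```bash
python3 chk.py s6
```

```text
[ 0.5321 -0.1038  0.0667] 13.425 [ 0.1052 -1.7832 -1.4087] [-1.1735  0.1032  0.1428] 0.14175284266771898 tilt 0.8004606755022805 [ 0.0888  0.6335  0.6227  1.7232 -0.9256  1.5951  2.5995]
arc pred [-0.0626  0.086 ]
gap_mouth []
rear_edge []
```

View pics/s6c.png

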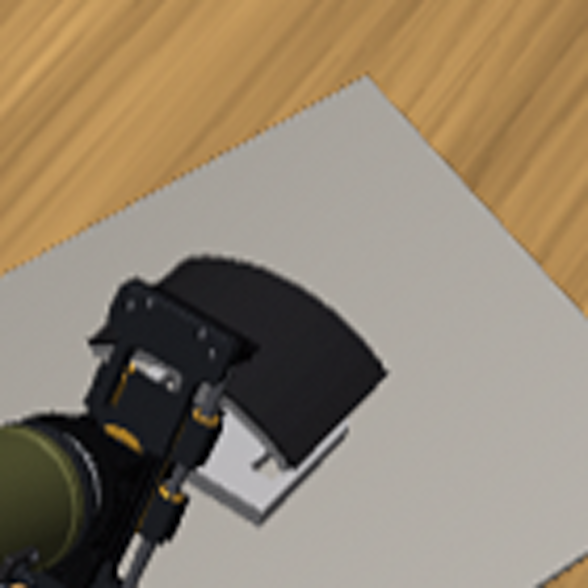

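Lowering smoothly; the form rests on the upper finger.

Request:
step_arm(
  increments=[-0.07, -0.45, 0, 0, 0, -0.027, -0.04, -0.45, 0, 0, 0, -0.027, -0.01, -0.45, 0, 0, 0, -0.027],
  fingers=9,
)

```text
time: 13.95
position: [0.5319, -0.1149, 0.0579]
tool_rot: [0.576, 1.489, 0.546]
ft_force: [-1.5, -3.0, -1.0]
grip_width: 0.092
```

Request:
step_arm(
  increments=[0.02, -0.39, 0, 0, 0, -0.02, 0.05, -0.39, 0, 0, 0, -0.02, 0.07, -0.38, 0, 0, 0, -0.02, 0, 0, 0, 0, 0, 0],
  fingers=5,
)

```text
time: 14.45
position: [0.5318, -0.1228, 0.0495]
tool_rot: [0.53, 1.502, 0.5]
ft_force: [-1.1, -4.1, 1.1]
grip_width: 0.053
```

```bash
python3 chk.py s7
```

```text
[ 0.5318 -0.1228  0.0495] 14.45 [-1.0639 -4.1042  1.1256] [-1.2953  0.227   0.1212] 0.052594271337479015 tilt 0.6588381124026421 [ 0.0238  0.5986  0.6652  1.7477 -0.8611  1.4838  2.5709]
arc pred [-0.0513  0.0892]
gap_mouth [(0.76, array([ 0.5267, -0.13  ,  0.0579])), (0.59, array([ 0.6186,  0.4184, -0.0014]))]
rear_edge []
```

View pics/s7c.png

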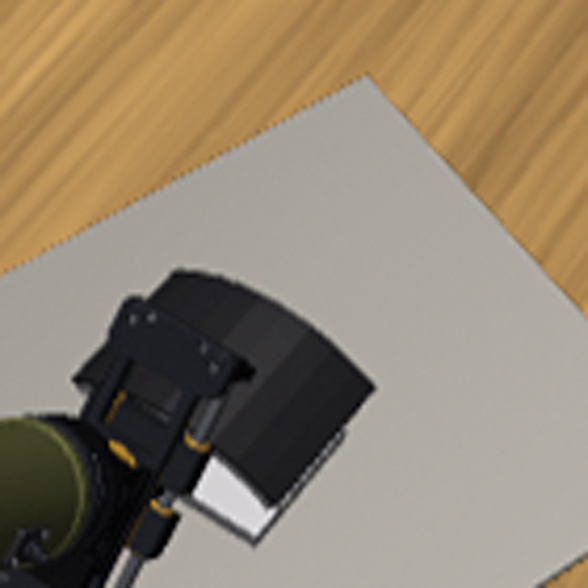

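Request:
step_arm(
  increments=[0.06, -0.31, 0, 0, 0, -0.013, 0.07, -0.31, 0, 0, 0, -0.013, 0.08, -0.3, 0, 0, 0, -0.013, 0, 0, 0, 0, 0, 0],
)

```text
time: 15.1
position: [0.5317, -0.1291, 0.042]
tool_rot: [0.5, 1.509, 0.469]
ft_force: [-1.8, -4.1, -0.6]
grip_width: 0.048
```

Request:
step_arm(
  increments=[0.1, -0.28, 0, 0, 0, -0.007, 0.11, -0.28, 0, 0, 0, -0.007, 0.12, -0.28, 0, 0, 0, -0.007, 0, 0, 0, 0, 0, 0],
)

```text
time: 15.6
position: [0.5316, -0.1319, 0.0345]
tool_rot: [0.485, 1.514, 0.457]
ft_force: [0.2, 0.5, -0.3]
grip_width: 0.051
```

```bash
python3 chk.py s8
```

```text
[ 0.5316 -0.1319  0.0345] 15.6 [ 0.2214  0.491  -0.293 ] [-0.6514 -0.0175 -0.0524] 0.05110674693537306 tilt 0.6017739736916813 [ 0.0016  0.5997  0.6769  1.7588 -0.8402  1.4304  2.5682]
arc pred [-0.0467  0.09  ]
gap_mouth [(0.89, array([ 0.5263, -0.1359,  0.047 ]))]
rear_edge [(0.68, array([ 0.5315, -0.0841,  0.012 ]))]
```

View pics/s8c.png

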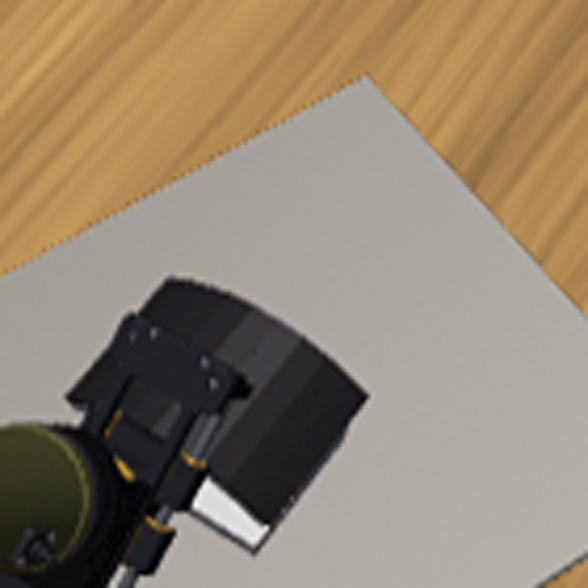

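Request:
step_arm(
  increments=[-0.4, -0.1, 0, 0, 0, 0, -0.8, 0, 0, 0, 0, 0, -1.2, 0, 0, 0, 0, 0, -2, 0, 0, 0, 0, 0, -3, 0, 0, 0, 0, 0, -4, 0, 0, 0, 0, 0, -4, 0, 0, 0, 0, 0, -2, 0, 0, 0, 0, 0, 0, 0, 0, 0, 0, 0],
  fingers=0,
)

```text
time: 16.88
position: [0.5297, -0.234, 0.1787]
tool_rot: [0.484, 1.511, 0.452]
ft_force: [0.1, 1.5, 0.2]
grip_width: 0.006
```

Run:
```python
from h import *
s=ctrl.get_state(); M=R.from_rotvec(s['tool_rot']).as_matrix();print(s['position'],s['time'],s['ft_force'],np.arctan2(M[1,0],-M[2,0]));print(M)
V=[]
for n in ['scene','top']:
    p,_=snap(n,n+'9.png')
    for k in ['cap_form','gap_mouth','crown_front','crown_back']: print(n,k,[(round(d['score'],2),w(p,d['xyz'])) for d in ctrl.spot_point(n,k)[:2]])
    d=ctrl.silhouettes(n,'cap_form')
    if d: print(d[0]['score'],fit([(p,d[0]['pixels'])],[-.2,53,-3.5,15.7]))
a=cv2.imread('pics/scene9.png')[170:310,250:390]; cv2.imwrite('pics/s9c.png',cv2.resize(a,None,fx=4.2,fy=4.2,interpolation=2))
a=cv2.imread('pics/top9.png')[180:320,270:410]; cv2.imwrite('pics/t9c.png',cv2.resize(a,None,fx=4.2,fy=4.2,interpolation=2))
```

```text
[ 0.5297 -0.234   0.1787] 16.875 [0.0519 1.4515 0.224 ] 0.5982776649997786
[[ 0.0135  0.0166  0.9998]
 [ 0.5632  0.8261 -0.0213]
 [-0.8262  0.5633  0.0019]]
scene cap_form [(0.79, array([ 0.5316, -0.0852,  0.0126]))]
scene gap_mouth [(0.94, array([ 0.5271, -0.132 ,  0.0433])), (0.16, array([ 0.531 , -0.0801,  0.0525]))]
scene crown_front [(0.66, array([ 0.5336, -0.0868,  0.0056]))]
scene crown_back [(0.34, array([ 0.4493, -0.4514,  0.0059]))]
0.92 (array([-0.0143,  0.5318, -0.0335,  1.5811]), np.float64(0.09864672364672367))
top cap_form [(0.77, array([ 0.5335, -0.084 ,  0.0068]))]
top gap_mouth []
top crown_front [(0.58, array([ 0.5316, -0.0834,  0.0109])), (0.44, array([ 0.532 , -0.0347,  0.0072]))]
top crown_back [(0.87, array([ 0.5314, -0.0833,  0.0057]))]
0.98 (array([-0.017 ,  0.5324, -0.0326,  1.5571]), np.float64(0.03321622484829123))
```

View pics/s9c.png

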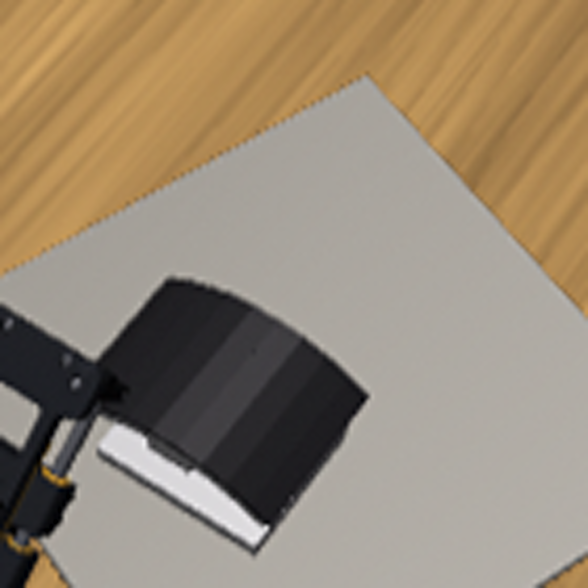

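View pics/t9c.png

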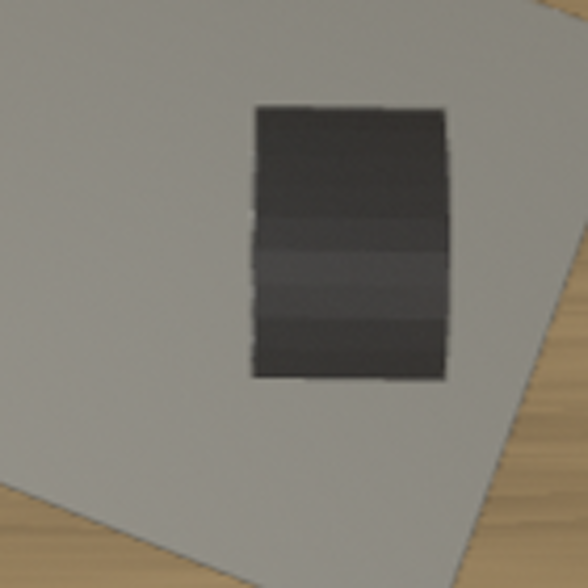

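Request:
step_arm(
  increments=[0, 0, 0, 0, 0, -0.15, 0, 0, 0, 0, 0, -0.15, 0, 0, 0, 0, 0, -0.15, 0, 0, 0, 0, 0, -0.15, 0, 4, 0.25, 0, 0, 0, 0, 4, 0.2, 0, 0, 0, 1, 3.4, 0, 0, 0, 0, 3, 0, 0, 0, 0, 0, 0, 0, 0, 0, 0, 0, 0, 0, 0, 0, 0, 0],
  force=20,
)

```text
time: 18.73
position: [0.5366, -0.1195, 0.1386]
tool_rot: [0.016, 1.57, -0.017]
ft_force: [-0.1, -0.4, 0.6]
grip_width: 0.007
```

Run:
```python
from h import *
s=ctrl.get_state(); M=R.from_rotvec(s['tool_rot']).as_matrix();print(s['position'],s['time'],s['ft_force'],np.arctan2(M[1,0],-M[2,0]));print(M)
```

```text
[ 0.5366 -0.1195  0.1386] 18.725 [-0.0996 -0.3694  0.6057] -0.0003398184602532215
[[ 0.0009  0.0213  0.9998]
 [-0.0003  0.9998 -0.0213]
 [-1.     -0.0003  0.0009]]
```

Request:
step_arm(
  increments=[1.2, 0, -0.4, 0, 0, 0, 1.2, 0, 0, 0, 0, 0, 0.7, 0, 0, 0, 0, 0, 0.2, 0, 0, 0, 0, 0, 0.1, 0, 0, 0, 0, 0, 0.1, 0, 0, 0, 0, 0, 0, 0, 0, 0, 0, 0, 0, 0, 0, 0, 0, 0],
)

```text
time: 19.73
position: [0.5325, -0.1184, 0.1029]
tool_rot: [0.016, 1.57, -0.015]
ft_force: [-0.3, 0.3, 0.2]
grip_width: 0.005
```

Request:
step_arm(
  increments=[0.1, -0.1, 0, 0, 0, 0, 0.1, 0, 0, 0, 0, 0, 0.1, 0, 0, 0, 0, 0, 0, 0, 0, 0, 0, 0, 0, 0, 0, 0, 0, 0],
)

```text
time: 20.35
position: [0.5326, -0.1188, 0.1024]
tool_rot: [0.018, 1.571, -0.013]
ft_force: [-7.1, 4.2, 19.3]
grip_width: 0.005
```

Request:
step_arm(
  increments=[0, 0, 0, 0, 0, 0, 0, 0, 0, 0, 0, 0, 0, 0, 0, 0, 0, 0],
)

```text
time: 20.72
position: [0.5326, -0.1188, 0.1024]
tool_rot: [0.018, 1.571, -0.013]
ft_force: [-7.6, 3.5, 19.9]
grip_width: 0.007
```

Run:
```python
from h import *
s=ctrl.get_state();print(s['position'],s['ft_force'])
p,_=snap('scene','sA.png'); a=cv2.imread('pics/sA.png')[170:310,250:390]; cv2.imwrite('pics/sAc.png',cv2.resize(a,None,fx=4.2,fy=4.2,interpolation=2))
```

```text
[ 0.5326 -0.1188  0.1024] [-7.6011  3.4611 19.8993]
```

View pics/sAc.png

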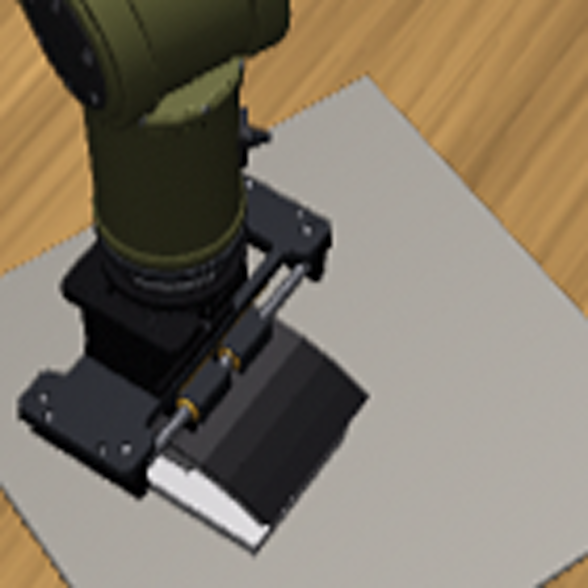

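Request:
step_arm(
  increments=[-0.3, 0, 0, 0, 0, 0, -1.2, 0, 0, 0, 0, 0, -2, 0, 0, 0, 0, 0, 0, 3.4, 0, 0, 0, 0, 0, 3.4, 0, 0, 0, 0, 0, 0, 0, 0, 0, 0, 0, 0, 0, 0, 0, 0],
)

```text
time: 21.65
position: [0.534, -0.0523, 0.1355]
tool_rot: [0.015, 1.57, -0.016]
ft_force: [0.1, 0.3, 0.1]
grip_width: 0.003
```

Request:
step_arm(
  increments=[1, 0.2, -0.2, 0, 0, 0, 1, 0, 0, 0, 0, 0, 0.8, 0, 0, 0, 0, 0, 0.2, 0, 0, 0, 0, 0, 0.1, 0, 0, 0, 0, 0, 0.1, 0, 0, 0, 0, 0, 0, 0, 0, 0, 0, 0, 0, 0, 0, 0, 0, 0],
)

```text
time: 22.65
position: [0.5319, -0.0494, 0.1029]
tool_rot: [0.016, 1.57, -0.015]
ft_force: [0.4, 1.1, 0.4]
grip_width: 0.006
```

Request:
step_arm(
  increments=[0.1, 0, 0, 0, 0, 0, 0.1, 0, 0, 0, 0, 0, 0.1, 0, 0, 0, 0, 0, 0, 0, 0, 0, 0, 0, 0, 0, 0, 0, 0, 0, 0, 0, 0, 0, 0, 0],
)

```text
time: 23.4
position: [0.532, -0.0494, 0.1023]
tool_rot: [0.017, 1.571, -0.014]
ft_force: [-7.8, 1.5, 19.6]
grip_width: 0.009
```

Run:
```python
from h import *
s=ctrl.get_state();print(s['position'],s['ft_force'])
p,_=snap('scene','sB.png'); a=cv2.imread('pics/sB.png')[170:310,250:390]; cv2.imwrite('pics/sBc.png',cv2.resize(a,None,fx=4.2,fy=4.2,interpolation=2))
```

```text
[ 0.532  -0.0494  0.1023] [-7.7959  1.5212 19.6128]
```

View pics/sBc.png

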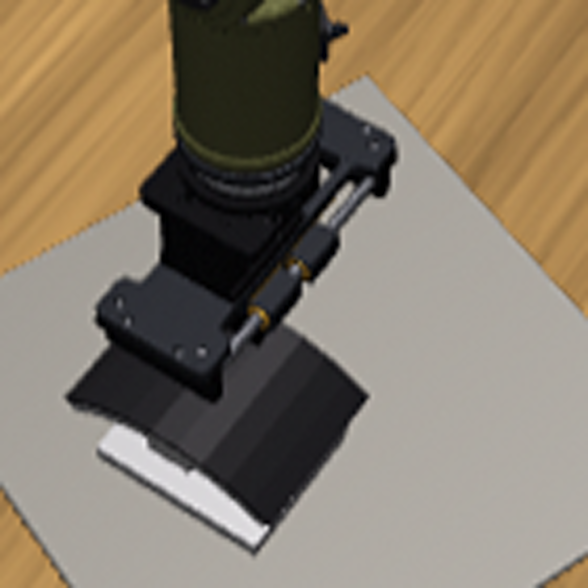

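Back pressed (z 102.3 mm against 102.4 mm at the front). Retreat and check.

Request:
step_arm(
  increments=[-0.3, 0, 0, 0, 0, 0, -1.2, 0, 0, 0, 0, 0, -3, 0, 0, 0, 0, 0, -4, 0, 0, 0, 0, 0, -4, 2, 0, 0, 0, 0, -2, 5, 0, 0, 0, 0, 0, 5, 0, 0, 0, 0, 0, 5, 0, 0, 0, 0, 0, 4, 0, 0, 0, 0, 0, 0, 0, 0, 0, 0, 0, 0, 0, 0, 0, 0],
)

```text
time: 24.82
position: [0.536, 0.1595, 0.2449]
tool_rot: [0.015, 1.57, -0.017]
ft_force: [0.0, -0.9, 0.5]
grip_width: -0.0
```

Run:
```python
from h import *
s=ctrl.get_state(); print(s['position'],s['time'],s['ft_force'])
for n in ['scene','top']:
    p,_=snap(n,n+'Z.png')
    d=ctrl.silhouettes(n,'cap_form')
    if d: print(d[0]['score'],fit([(p,d[0]['pixels'])],[-.2,53,-3.5,15.7]))
```

```text
[0.536  0.1595 0.2449] 24.825 [ 0.0057 -0.9465  0.5264]
0.73 (array([-0.0312,  0.5312, -0.0331,  1.5645]), np.float64(0.04728048346960545))
0.96 (array([-0.0194,  0.5345, -0.0326,  1.5683]), np.float64(0.02549394518801784))
```

View pics/sceneZ.png

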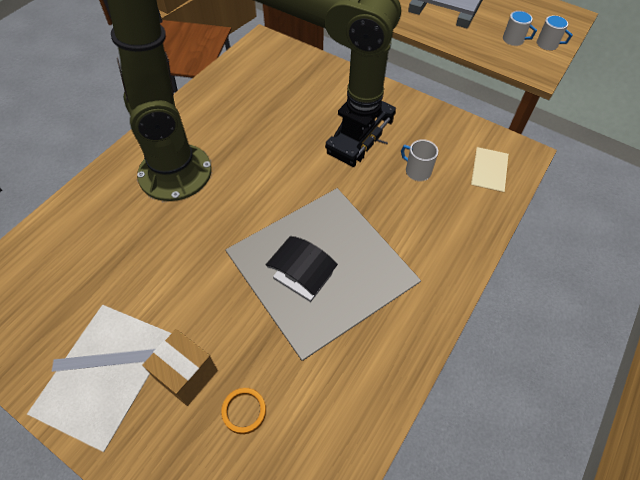

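The form stands on the pad at about (302, 268). The mug, tape roll and carton are where they were, and the arm is clear at z 0.245 m.

```bash
python3 -c "
from bench import ctrl
print(ctrl.close_job())"
```

```text
the job is handed in; nothing more can be done
None
```

The form is standing on its foot on the pad, the crown has been pressed front then back, and I handed the job in at about 25 s of the 58 s allowed.

**Tipping:** I spread the two fingers inside the gap so they touched both faces, then turned the form about its rear edge past the balance point. From there I lowered it with the arm of the form resting on the upper finger. I saw no jump or sudden force on the way down, and the force reading fell to about 0 N once it stood.

**Pressing:** I pressed the front of the crown with the closed fingertips, lifted off, then pressed the back, each at about 20 N. The fingertip height was 102.4 mm at the front and 102.3 mm at the back, and the form did not move in the pictures, so it does not rock. Both presses also carried about 8 N sideways.

**Last checks:**
- **Stance:** fits to both cameras after I backed off put the form upright to within about half a degree.
- **Position:** the rear edge is about where it started. The two cameras differed by roughly 3 mm in x and 0.7 degrees in heading, which is within the calibration and network error.
- **Bystanders:** the mug, tape roll and carton look unmoved in the last picture. The hex key is mostly hidden behind the arm there; nothing came near it.

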